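# Run the bench coil winder: shut the guard, flip the catch, hold the clutch lever

### The job

Get the coil winder running: first push its yellow-framed guard flap up until it is fully shut, then flip the red safety catch over to its far stop so that it clears the lever, and only then pull the black-knobbed clutch lever all the way towards the robot's side of the machine. The lever springs back if let go, so finish while the fingers are holding it still at the end of its pull, with the guard shut and the catch flipped. Do not force the lever against the catch, and leave the wire spool, mouse, screwdriver and jar where they are.

Things in the scene. Friction and masses are not known exactly. Their poses are not given: they have to be found in the camera images.
- winder: Coil winder, fixed, on an orange board. Origin on the desk; x from its front (robot's side) to its back, y to its left, z up. Offsets here are mm in this frame. Board x -70..190, y -225..255, 18 thick. Guard at right front, lever mid, catch left of it. Behind the guard: posts, blocks, chuck to 158 high (x -6..115, y -205..-5). Rear carriage and rails (x 115..190) to 85 high.
- guard (a joint): Guard flap angle: 0 = shut (upright, on its stops), positive = top leaning out towards the robot's side (-x), at most 1.2 rad. Starts open. A stiff hinge keeps it where it is left; 2 to 5 N at its top edge moves it.
- guard_edge (a point): Middle of the guard's top edge. A plain panel 164 wide (y), 120 high, 8 thick, yellow frame round a clear window, no handle. Hinge line along y through (-14, -100, 30), 122 from this point. Shut, this point is at (-14, -100, 152).
- catch (a joint): Safety catch angle about a front-to-back pin: near 0 = engaged, its arm across the front of the lever's stem; grows as its thumb tab is pushed to the left (+y, away from the lever) and the arm rises; 1.3 rad = far stop. Friction keeps it where it is left; about 1.5 N at the tab moves it.
- catch_tip (a point): Top end of the red catch's thumb tab. Pin along x through (-17, 170, 110). Tab 22 wide (x), 12 thick, 80 from pin to this point; at 0 it leans 0.35 rad towards the lever (tip (-17, 143, 185)), at 1.3 leans 0.95 the other way (tip (-17, 235, 157)). Arm 12 x 14, 117 long from the pin: level to -y at 0, nearly straight up at 1.3. Black post behind the pin: x 1..23, y 155..185, to 132 high.
- lever (a joint): Clutch lever angle: 0 = rest, upright; grows as the knob is pulled towards the robot's side (-x); 0.55 rad = end of its pull. A spring returns it to 0: about 2.5 N at the knob at the start, 7.5 N at the end. With the catch engaged it can move only 0.06 to 0.1 rad.
- lever_knob (a point): Centre of the black ball knob, 34 in diameter, on top of a straight steel stem 12 in diameter. Pivot: along y through (0, 70, 45); this point is 160 from the pivot, at rest at (0, 70, 205).
- spool: Loose copper-coloured wire spool, 48 diameter, 44 high, standing on the base board behind the lever and catch; origin under its centre. To be left alone.
- mouse: Loose black computer mouse, about 80 by 66, 34 high, on the desk; origin underneath. To be left alone.
- screwdriver: Loose screwdriver with an orange handle, lying on the desk. To be left alone.
- jar: Loose jar, 60 diameter, 75 high, on the desk; origin under its centre. To be left alone.

How it is judged:
By the outcome, as a careful person would: the job done as asked, in the order asked, and still so for the second after the job is handed in, while the arm keeps its last pose, push and grip.
It also fails if it takes over 58 s, if anything falls off the work surface, if the arm or the gripper's body presses on something with over 40 N, if the wrist force passes 120 N, or if a joint passes its speed limit or range.

### The arm

A 6-joint arm with a two-finger parallel gripper is mounted at the origin on the work surface. World frame = base frame: x ahead of the robot, y to its left, z up, the work surface at z = 0. Lengths are in m, angles in rad, forces in N, time in s.
With the tool pointing down it reaches from about 0.35 to 0.775 m from the base axis. Payload 7.3 kg.
Tool frame: the origin (TCP) lies between the finger pads; the fingertips stand 8 mm ahead of it and the grasp point (between the pads) lies 11 mm behind it (robot.nose_length is the distance from the TCP to the fingertips, in m); z points along the fingers, y is the line along which they close (so a half turn about z gives the same grasp; the last joint's range is limited). The gripper opens to 92 mm and grips with 3 to 60 N. Pads are 19 mm wide; open, the fingers measure 130 mm over their backs; the gripper's body (75 mm by 190 mm) begins 47 mm behind the grasp point.
Start: joints at [-1.279, 0.342, 1.524, -0, 1.275, -0.146], TCP at [0.223, -0.475, 0.235] pointing down, gripper open.
Joint ranges: [-2.53, 2.53], [-0.77, 2.02], [0.04, 2.7], [-1, 4.14], [0.28, 2.66], [-3.11, 3.11]. Speed limits (rad/s): [2.57, 2.57, 3.14, 3.14, 3.14, 3.14].

### API

Orientations are given as [roll, pitch, yaw] about the fixed x, y, z axes, in that order (R = Rz(yaw) Ry(pitch) Rx(roll)).
In Python, from cell import robot gives the robot as it stands. The module is installed in compiled form; this text tells all that it offers.
- The arm moves only by the shell command python3 -m jog 'ROWS' [FORCE]. ROWS is JSON, a list that holds one entry, the list of rows, each a list of 5 numbers: the gripper's target within -1 to 1 (fully open at 1, half-way at 0, shut at -1), then the shift along the tool's x, y, z in m, then the turn about the tool's z in rad. A call has 1 to 5 rows; each row is the pose to reach, as a shift and turn from the pose commanded when the call began, along the tool's axes at that moment; what a row does not reach only later rows make up. A row lasts 1/12 s, in which the tool goes at most 41.7 mm and 7.16 degrees, less where a joint would pass 70% of its speed; a pose out of reach is approached as far as the arm can. A call with a gripper value outside its range is refused whole. The fingers move at their own pace and stop on an object; FORCE is the grip in N (left out, the last holds). Time passes only in rows, so rows that repeat a pose let the fingers close. It gives the time, the measured TCP pose, the force, the opening and the grip force at its end, in the units of the state.
- robot.observe(): the state, without advancing time (a new reading comes with each control period).
- robot.read_camera(name): name is "scene" or "top" or "wrist"; returns the picture (400x640x3 uint8, red, green, blue); there is no depth.
- robot.camera_model(name): a dict with "camera_matrix" (3x3 intrinsics, pixels), "position" and "attitude" of the camera in the world; the wrist camera has in their place "mount" (4x4, takes a point from camera to tool coordinates, whose origin is the TCP and whose axes are the flange's). Camera axes: x right, y down, z forward; pixel columns grow to the right and rows downward; lengths in m; the calibration is good to about 2 mm. A picture is of the moment at which its call begins: read the wrist's pose just before it. camera_model takes no time and is no camera call.
- robot.hand_in(): hands the job in; it is judged then, once.
The state is a dict: "time": time; "qpos": joint angles; "qvel": joint speeds; "joint_efforts": joint torques, N m; "tool_pos": TCP position; "tool_rot": TCP orientation; "contact_force": force on the tool from outside, world axes, zero at the start; "torque": the same for the moment, N m; "opening": finger opening in m; "grip_force": force on a finger pad.
Only numpy, scipy, OpenCV 4.12 (cv2) and the standard library are available. Lean on these libraries where they do the work, as an engineer would, in place of code of your own. Each camera call takes 0.05 s, during which the arm holds its last target. There are 200 camera calls.

## Working session

There is one attempt and no reset: what is moved stays moved. The work goes in short steps, Python scripts to look and compute and a shell command to move; the robot and the scene stay as the last step left them, time stands still between calls to the robot, and variables do not carry over. Pictures are saved under pics/ and viewed, at most 10 in all, crops included, and the job is handed in when it is done.

```bash
mkdir -p pics
python3 - <<'E'
from cell import robot
import cv2,numpy as np
s=robot.observe();print({k:np.round(v,3).tolist() for k,v in s.items()})
for n in("scene","top"):
    cv2.imwrite(f"pics/{n}0.png",robot.read_camera(n)[:,:,::-1]);m=robot.camera_model(n);print(n,{k:np.round(v,4).tolist() for k,v in m.items()})
print(robot.camera_model("wrist"))
E
```

```text
{'time': 0.0, 'qpos': [-1.279, 0.343, 1.525, -0.0, 1.275, -0.146], 'qvel': [0.002, 0.0, 0.0, 0.0, 0.0, -0.002], 'joint_efforts': [-0.001, -43.125, -24.422, 0.072, 0.056, -0.0], 'tool_pos': [0.222, -0.475, 0.234], 'tool_rot': [-3.14, -0.0, 0.438], 'contact_force': [0.216, 0.113, 0.185], 'torque': [-0.008, -0.04, -0.007], 'grip_force': 0.0, 'opening': 0.092}
scene {'camera_matrix': [[426.7514, 0.0, 322.7063], [0.0, 426.7514, 202.7908], [0.0, 0.0, 1.0]], 'position': [1.2201, 0.1407, 1.216], 'attitude': [-2.5365, -0.0092, 1.9083]}
top {'camera_matrix': [[518.9047, 0.0, 314.4879], [0.0, 518.9047, 195.4143], [0.0, 0.0, 1.0]], 'position': [0.1448, -0.0899, 1.6685], 'attitude': [-2.902, 0.0004, -1.6003]}
{'camera_matrix': array([[278.52569631,   0.        , 319.31406866],
       [  0.        , 278.52569631, 201.98309942],
       [  0.        ,   0.        ,   1.        ]]), 'mount': array([[ 2.48980001e-04, -9.57414861e-01, -2.88715641e-01,
         7.75351228e-02],
       [ 9.99998965e-01,  6.47414288e-04, -1.28453144e-03,
        -1.57726265e-04],
       [ 1.41674812e-03, -2.88715023e-01,  9.57414032e-01,
        -1.49961847e-01],
       [ 0.00000000e+00,  0.00000000e+00,  0.00000000e+00,
         1.00000000e+00]])}
```

View pics/scene0.png

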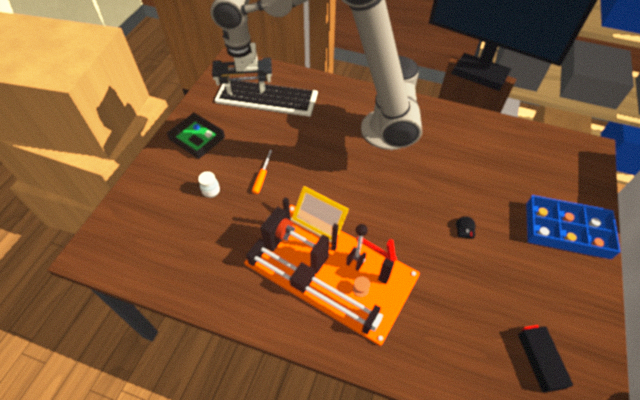

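View pics/top0.png

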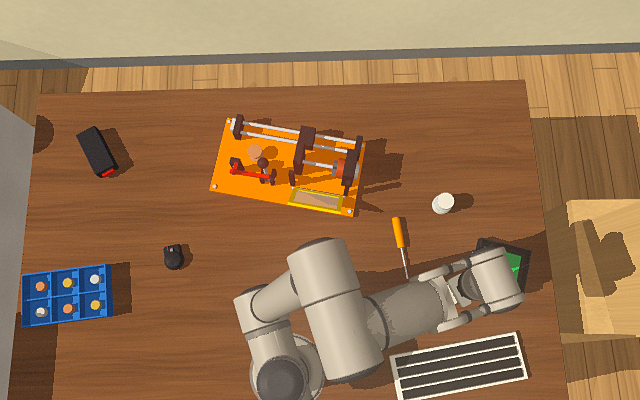

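The scene view shows the winder at about (330,265) with the guard leaning out. In the top view the board's front corners are near (210,190) and (354,216), the guard at (317,197), the catch at (250,172) and the knob at (263,162).

```bash
cat > h.py <<'E'
from cell import robot
import cv2,numpy as np
from scipy.spatial.transform import Rotation as R
def cam(n):
    m=robot.camera_model(n)
    if n=="wrist":
        s=robot.observe();T=np.eye(4);T[:3,:3]=R.from_euler('xyz',s['tool_rot']).as_matrix();T[:3,3]=s['tool_pos'];T=T@m['mount'];return m['camera_matrix'],T[:3,:3],T[:3,3]
    return m['camera_matrix'],R.from_euler('xyz',m['attitude']).as_matrix(),np.array(m['position'])
def ray(c,uv):
    K,Rm,p=c;uv=np.atleast_2d(uv).astype(float)
    return (np.c_[uv,np.ones(len(uv))]@np.linalg.inv(K).T)@Rm.T
def onz(c,uv,z):
    d=ray(c,uv);return c[2]+d*((z-c[2][2])/d[:,2])[:,None]
def proj(c,P):
    K,Rm,p=c;q=(np.atleast_2d(P)-p)@Rm@K.T;return q[:,:2]/q[:,2:]
E
python3 - <<'E'
from h import *
from scipy.optimize import least_squares
F={}
for n in("top","scene"):
    im=cv2.imread(f"pics/{n}0.png");h=cv2.cvtColor(im,cv2.COLOR_BGR2HSV)
    m=cv2.inRange(h,(8,200,150),(17,255,255));k,l,st,_=cv2.connectedComponentsWithStats(cv2.morphologyEx(m,cv2.MORPH_CLOSE,np.ones((9,9))))
    x0=slice(200,380) if n=="top" else slice(235,430)
    M=np.zeros_like(m);M[:,x0]=m[:,x0];
    if n=="scene": M[:205]=0
    else: M[:,375:]=0
    pts=cv2.findNonZero(M)[:,0,:];hull=cv2.convexHull(onz(cam(n),pts,.018)[:,:2].astype(np.float32))
    r=cv2.minAreaRect(hull);print(n,r,cv2.boxPoints(r).round(3).tolist())
    print(proj(cam(n),np.c_[cv2.boxPoints(r),np.full(4,.018)]).round().tolist())
E
```

```text
top ((0.6502342820167542, -0.01541706919670105), (0.47969380021095276, 0.2618962228298187), 77.54776000976562) [[0.47099998593330383, -0.22100000083446503], [0.7260000109672546, -0.27799999713897705], [0.8299999833106995, 0.19099999964237213], [0.5740000009536743, 0.24699999392032623]]
[[352.0, 217.0], [366.0, 142.0], [226.0, 117.0], [208.0, 191.0]]
scene ((0.611991822719574, -0.008037090301513672), (0.48633208870887756, 0.3545752167701721), 77.36199951171875) [[0.38600000739097595, -0.2070000022649765], [0.7319999933242798, -0.2840000092983246], [0.8379999995231628, 0.1899999976158142], [0.492000013589859, 0.2680000066757202]]
[[305.0, 185.0], [242.0, 263.0], [381.0, 347.0], [433.0, 251.0]]
```

```bash
cat >> h.py <<'E'
YAW=np.radians(-12.45);RW=np.array([[np.cos(YAW),-np.sin(YAW),0],[np.sin(YAW),np.cos(YAW),0],[0,0,1]])
OW=np.array([.6502,-.0154,0])-RW@[.060,.015,0]
def w2W(p): return OW+np.atleast_2d(p)/1000@RW.T
def W2w(P): return (np.atleast_2d(P)-OW)@RW*1000
def go(p,yaw_w):
    """rows' shift from the measured pose to winder point p (mm, TCP), winder yaw"""
    s=robot.observe();Rt=R.from_euler('xyz',s['tool_rot']).as_matrix()
    d=Rt.T@(w2W(p)[0]-s['tool_pos']);t=-(yaw_w+YAW-s['tool_rot'][2]);print('shift',d.round(4),'turn',round(t,3))
def st():
    s=robot.observe();print('t',round(s['time'],2),'w',W2w(s['tool_pos'])[0].round(1),'yaw_w',round(s['tool_rot'][2]-YAW,3),'F_w',(RW.T@s['contact_force']).round(1),'open',round(s['opening'],4),'grip',round(s['grip_force'],1))
E
python3 - <<'E'
from h import *
print(OW)
out=[]
for n,(x,y) in(("top",(195,100)),("scene",(230,170))):
    c=cam(n);im=cv2.imread(f"pics/{n}0.png");h=cv2.cvtColor(im,cv2.COLOR_BGR2HSV)
    big=cv2.resize(im[y:y+150,x:x+200],None,fx=4,fy=4,interpolation=cv2.INTER_CUBIC)[:, :800]
    P=[[0,70,205],[-17,143,185],[-17,53,110]]
    for a in(.6,.8,1.0,1.2):P+=[[-14-122*np.sin(a),-182,30+122*np.cos(a)],[-14-122*np.sin(a),-18,30+122*np.cos(a)]]
    for i,q in enumerate(proj(c,w2W(P))):
        cv2.circle(big,tuple(int(v) for v in (q-[x,y]+.5)*4),3,(255,0,0) if i<3 else (0,60*(i//2),255-40*i//2),-1)
    print(n,proj(c,w2W(P)).round(1).tolist());out.append(big[::1])
cv2.imwrite("pics/chk.png",cv2.resize(np.vstack(out),(400*1,600)) if 0 else np.hstack([cv2.resize(o,(400,300),interpolation=cv2.INTER_AREA) for o in out]))
for o,n in zip(out,"ab"):cv2.imwrite(f"pics/chk_{n}.png",o)
E
```

```text
[ 0.58837712 -0.01711201  0.        ]
top [[262.2, 163.5], [237.8, 166.5], [269.4, 178.7], [340.3, 211.4], [287.2, 201.6], [339.0, 218.3], [286.3, 208.5], [337.8, 224.3], [285.6, 214.5], [336.9, 229.0], [285.3, 219.3]]
scene [[362.6, 229.1], [388.1, 240.4], [357.6, 238.9], [303.6, 186.1], [348.4, 208.9], [306.9, 185.1], [351.0, 207.5], [309.5, 185.5], [353.0, 207.6], [311.4, 187.2], [354.2, 208.9]]
```

View pics/chk_a.png

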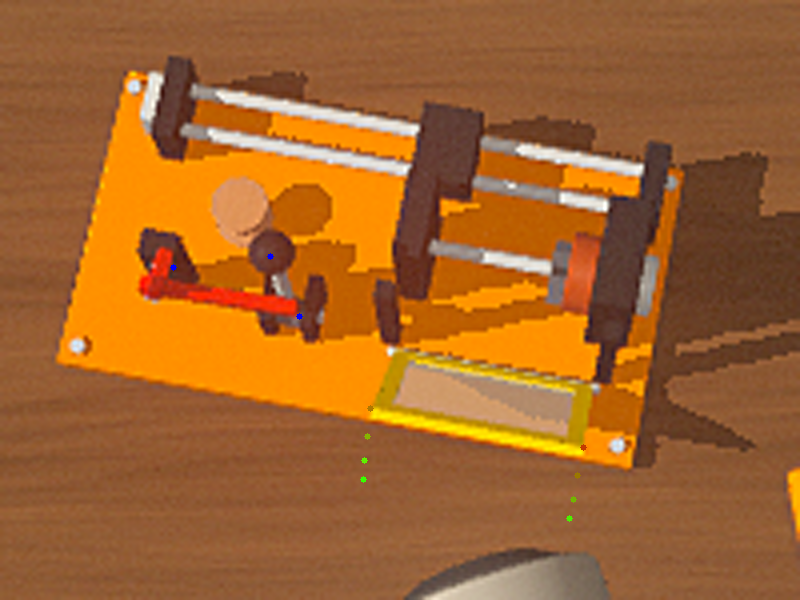

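View pics/chk_b.png

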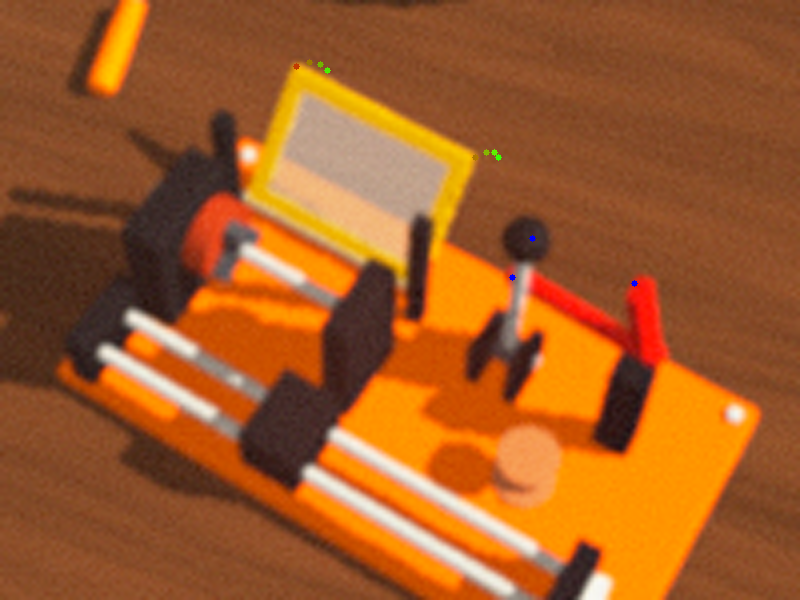

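The top crop shows the guard's top edge at about the 0.6 rad marks, the knob at (272,252) within 1 px of the prediction, and the catch engaged. The scene crop agrees.

Run:
```python
from h import *
st();go([-130,-100,200],0);go([-130,-100,108],0)
```

```text
t 0.1 w [-258.5 -526.1  234.1] yaw_w 0.655 F_w [0.2 0.2 0.2] open 0.0917 grip 0.0
shift [ 0.3615 -0.2596  0.0345] turn 0.655
shift [ 0.3615 -0.2594  0.1265] turn 0.655
```

```bash
python3 -m jog '[[[-1,0.16,-0.115,0.015,0],[-1,0.16,-0.115,0.015,0],[-1,0.16,-0.115,0.015,0],[-1,0.16,-0.115,0.015,0],[-1,0.16,-0.115,0.015,0]]]' 30
python3 -m jog '[[[-1,0.16,-0.115,0.015,0],[-1,0.16,-0.115,0.015,0],[-1,0.16,-0.115,0.015,0],[-1,0.16,-0.115,0.015,0],[-1,0.16,-0.115,0.015,0]]]'
python3 -m jog '[[[-1,0.04,-0.03,0,0.655],[-1,0.04,-0.03,0,0.655],[-1,0.04,-0.03,0,0.655],[-1,0.04,-0.03,0,0.655],[-1,0.04,-0.03,0,0.655]]]'
python3 - <<'E'
from h import *
st();go([-130,-100,108],0)
E
```

```text
time: 0.52
tool_pos: [0.3193, -0.3005, 0.2192]
tool_rot: [-3.14, -0.0, 0.438]
contact_force: [0.1, 0.1, 0.2]
opening: 0.0631
grip_force: 0.0
time: 0.93
tool_pos: [0.4155, -0.1286, 0.2044]
tool_rot: [-3.141, -0.0, 0.439]
contact_force: [-0.4, 0.2, -0.4]
opening: 0.0298
grip_force: 0.0
time: 1.35
tool_pos: [0.4383, -0.0867, 0.2044]
tool_rot: [-3.142, 0.001, -0.171]
contact_force: [0.6, -0.4, 0.4]
opening: 0.0007
grip_force: 0.0
t 1.35 w [-131.5 -100.3  204.4] yaw_w 0.047 F_w [ 0.6 -0.3  0.4] open 0.0007 grip 0.0
shift [ 0.0016 -0.0003  0.0964] turn 0.047
```

```bash
python3 -m jog '[[[-1,0,0,0.04,0.047],[-1,0,0,0.08,0.047],[-1,0,0,0.096,0.047],[-1,0.03,0,0.096,0.047],[-1,0.04,0,0.096,0.047]]]'
python3 -m jog '[[[-1,0.01,0,-0.002,0],[-1,0.02,0,-0.005,0],[-1,0.03,0,-0.008,0],[-1,0.04,0,-0.012,0],[-1,0.04,0,-0.012,0]]]'
python3 - <<'E'
from h import *
st();go([-40,-100,123],0)
E
```

```text
time: 1.77
tool_pos: [0.4775, -0.0937, 0.107]
tool_rot: [-3.141, 0.005, -0.213]
contact_force: [-6.3, 0.7, 6.8]
opening: 0.0006
grip_force: 3.8
time: 2.18
tool_pos: [0.5181, -0.1028, 0.1208]
tool_rot: [3.141, -0.001, -0.213]
contact_force: [0.0, -0.5, 0.4]
opening: 0.0004
grip_force: 0.0
t 2.18 w [-50.1 -98.8 120.8] yaw_w 0.004 F_w [ 0.2 -0.5  0.4] open 0.0004 grip 0.0
shift [ 0.0101  0.0013 -0.0022] turn 0.004
```

```bash
python3 -m jog '[[[-1,0.005,0,0,0],[-1,0.01,0,0,0],[-1,0.014,0,0,0],[-1,0.018,0,0,0],[-1,0.018,0,0,0]]]'
python3 - <<'E'
from h import *
st();cv2.imwrite("pics/g1.png",np.vstack([cv2.resize(robot.read_camera("top")[100:250,195:395,::-1],(400,300)),cv2.resize(robot.read_camera("scene")[140:290,230:430,::-1],(400,300))]))
E
```

```text
time: 2.6
tool_pos: [0.5353, -0.1064, 0.1206]
tool_rot: [3.142, -0.001, -0.213]
contact_force: [0.2, 0.3, 0.3]
opening: 0.0005
grip_force: 0.0
t 2.6 w [-32.6 -98.7 120.6] yaw_w 0.004 F_w [0.1 0.3 0.3] open 0.0005 grip 0.0
```

View pics/g1.png

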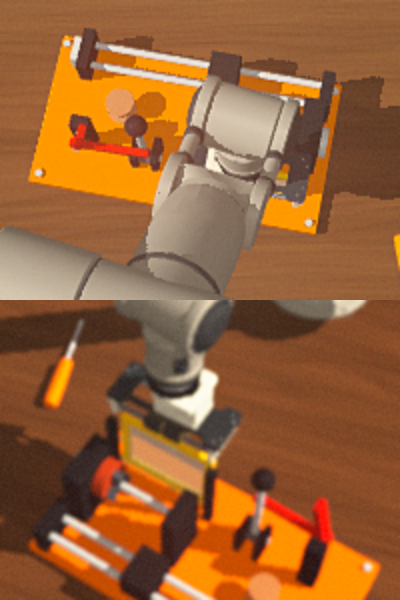

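The guard is nearly upright in front of the fingers (lower half, (165,465)); keep pushing until there is a firm reaction.

```bash
python3 -m jog '[[[-1,0.002,0,0,0],[-1,0.004,0,0,0],[-1,0.006,0,0,0],[-1,0.006,0,0,0]]]'
python3 -m jog '[[[-1,0.002,0,0,0],[-1,0.004,0,0,0],[-1,0.005,0,0,0],[-1,0.005,0,0,0]]]'
python3 -c "
from h import *
st()"
```

```text
time: 3.03
tool_pos: [0.5408, -0.1076, 0.1208]
tool_rot: [3.141, -0.0, -0.213]
contact_force: [0.4, 0.1, -0.1]
opening: 0.0006
grip_force: 0.1
time: 3.37
tool_pos: [0.5413, -0.1077, 0.1207]
tool_rot: [3.142, 0.01, -0.213]
contact_force: [-18.7, 3.6, 12.5]
opening: 0.0
grip_force: 9.2
t 3.37 w [-26.5 -98.6 120.7] yaw_w 0.005 F_w [-19.1  -0.6  12.5] open 0.0 grip 9.2
```

```bash
python3 -m jog '[[[-1,-0.04,0,0,0],[-1,-0.06,0,-0.01,0],[-1,-0.06,-0.03,-0.045,0],[-1,-0.06,-0.06,-0.085,0],[-1,-0.06,-0.1,-0.12,0]]]'
python3 -m jog '[[[-1,0,-0.04,-0.02,0],[-1,0,-0.08,-0.05,0],[-1,0,-0.08,-0.05,0],[-1,0,-0.08,-0.05,0]]]'
python3 - <<'E'
from h import *
st();c=cam("wrist");im=robot.read_camera("wrist")[:,:,::-1].copy();cv2.imwrite("pics/w1raw.png",im)
P=[[0,70,205],[-17,143,185],[-17,170,110],[-17,53,110],[-18,-182,152],[-18,-18,152],[-10,-18,152]]
q=proj(c,w2W(P));print(q.round(1).tolist());
for a in q: cv2.circle(im,tuple(int(v) for v in a.round()),2,(255,0,255),-1)
cv2.imwrite("pics/w1.png",im)
E
```

```text
time: 3.78
tool_pos: [0.5043, -0.0151, 0.2262]
tool_rot: [3.141, -0.002, -0.215]
contact_force: [1.5, -0.2, 0.0]
opening: 0.0002
grip_force: 0.0
time: 4.12
tool_pos: [0.5224, 0.0651, 0.2763]
tool_rot: [-3.14, -0.005, -0.209]
contact_force: [0.1, 0.1, -0.5]
opening: 0.0004
grip_force: 0.0
t 4.12 w [-82.2  66.1 276.3] yaw_w 0.008 F_w [ 0.   0.1 -0.5] open 0.0004 grip 0.0
[[315.2, 111.8], [228.9, 132.8], [225.7, 129.4], [332.0, 130.4], [578.9, 135.3], [407.8, 133.8], [408.7, 125.1]]
```

View pics/w1.png

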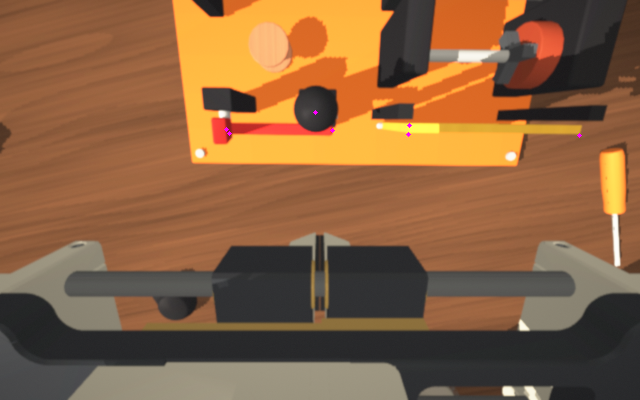

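The guard is edge-on and straight at (378..582, 128), so shut. The tab top is at (221,131), about 7 mm further left than at zero angle. The knob at (316,109) matches to about 3 mm. Now I turn the tool for the catch.

```bash
python3 -m jog '[[[-1,0,0,0,-0.6],[-1,0,0,0,-0.6],[-1,0,0,0,-0.6],[-1,0,0,0,-0.6],[-1,0,0,0,-0.6]]]'
python3 -m jog '[[[-1,0,0,0,-0.6],[-1,0,0,0,-0.6],[-1,0,0,0,-0.6],[-1,0,0,0,-0.6],[-1,0,0,0,-0.6]]]'
python3 -m jog '[[[-1,0,0,0,-0.363],[-1,0,0,0,-0.363],[-1,0,0,0,-0.363],[-1,0,0,0,-0.363]]]'
python3 -c "
from h import *
st();go([-17,116,276],1.571);go([-17,116,178],1.571)"
```

```text
time: 4.58
tool_pos: [0.5203, 0.061, 0.2722]
tool_rot: [-3.141, 0.003, 0.391]
contact_force: [-0.1, -0.2, -0.7]
opening: 0.0003
grip_force: 0.0
time: 5.0
tool_pos: [0.5203, 0.061, 0.2722]
tool_rot: [-3.139, 0.002, 0.991]
contact_force: [0.3, -0.3, 0.8]
opening: 0.0004
grip_force: 0.0
time: 5.33
tool_pos: [0.5203, 0.0611, 0.2724]
tool_rot: [-3.139, 0.001, 1.352]
contact_force: [0.7, -0.5, -0.4]
opening: 0.0003
grip_force: 0.0
t 5.33 w [-83.3  61.7 272.4] yaw_w 1.569 F_w [ 0.8 -0.3 -0.4] open 0.0003 grip 0.0
shift [ 0.0544  0.0663 -0.0039] turn -0.002
shift [0.0545 0.0666 0.0941] turn -0.002
```

```bash
python3 -m jog '[[[-1,0.027,0.03,0,0],[-1,0.055,0.064,0,0],[-1,0.055,0.064,0.03,0],[-1,0.055,0.064,0.06,0],[-1,0.055,0.064,0.094,0]]]'
python3 -m jog '[[[-1,0.005,0,0,0],[-1,0.01,0,0,0],[-1,0.015,0,0,0],[-1,0.02,0,0,0],[-1,0.025,0,0.001,0]]]'
python3 -c "
from h import *
st()"
```

```text
time: 5.75
tool_pos: [0.596, 0.1015, 0.1783]
tool_rot: [3.141, 0.0, 1.345]
contact_force: [0.2, -0.2, -0.7]
opening: 0.0003
grip_force: 0.0
time: 6.17
tool_pos: [0.6022, 0.1272, 0.1818]
tool_rot: [3.137, -0.001, 1.35]
contact_force: [-0.4, -2.0, 1.9]
opening: 0.0003
grip_force: 1.0
t 6.17 w [-17.6 143.9 181.8] yaw_w 1.567 F_w [ 0.1 -2.   1.9] open 0.0003 grip 1.0
```

```bash
python3 -m jog '[[[-1,0.008,0,0.003,0],[-1,0.016,0,0.006,0],[-1,0.024,0,0.009,0],[-1,0.032,0,0.013,0],[-1,0.04,0,0.018,0]]]'
python3 -m jog '[[[-1,0.006,0,0.002,0],[-1,0.012,0,0.004,0],[-1,0.017,0,0.005,0],[-1,0.019,0,0.005,0]]]'
python3 -c "
from h import *
st()"
```

```text
time: 6.58
tool_pos: [0.6102, 0.1672, 0.1613]
tool_rot: [3.14, -0.001, 1.35]
contact_force: [0.3, -1.4, 2.8]
opening: 0.0006
grip_force: 1.5
time: 6.92
tool_pos: [0.6134, 0.1848, 0.1554]
tool_rot: [-3.14, 0.002, 1.351]
contact_force: [-1.9, -5.5, 1.5]
opening: 0.0005
grip_force: 2.3
t 6.92 w [-19.1 202.6 155.4] yaw_w 1.568 F_w [-0.6 -5.8  1.5] open 0.0005 grip 2.3
```

Force is rising; push a little further to seat it at the stop.

```bash
python3 -m jog '[[[-1,0.003,0,0,0],[-1,0.005,0,0,0],[-1,0.005,0,0,0]]]'
python3 -m jog '[[[-1,0.003,0,0,0],[-1,0.005,0,0,0],[-1,0.005,0,0,0]]]'
python3 -c "
from h import *
st()"
```

```text
time: 7.17
tool_pos: [0.6142, 0.1868, 0.1561]
tool_rot: [-3.14, 0.006, 1.35]
contact_force: [-4.4, -10.9, 3.9]
opening: 0.0005
grip_force: 5.1
time: 7.42
tool_pos: [0.6148, 0.1883, 0.1564]
tool_rot: [-3.139, 0.011, 1.349]
contact_force: [-7.1, -22.8, 8.3]
opening: 0.0004
grip_force: 10.1
t 7.42 w [-18.5 206.3 156.4] yaw_w 1.566 F_w [ -2.  -23.8   8.3] open 0.0004 grip 10.1
```

```bash
python3 -m jog '[[[-1,-0.012,0,0,0],[-1,-0.012,0,-0.03,0],[-1,-0.012,0,-0.07,0],[-1,-0.012,0,-0.11,0],[-1,-0.012,-0.03,-0.135,0]]]'
python3 -m jog '[[[-0.2,-0.04,-0.02,0,0.6],[-0.2,-0.08,-0.04,0,0.6],[-0.2,-0.11,-0.06,0,0.6],[-0.2,-0.11,-0.06,0,0.6],[-0.2,-0.11,-0.06,0,0.6]]]'
python3 -m jog '[[[0.3,0,0,0,0.6],[0.3,0,0,0,0.6],[0.3,0,0,0,0.6],[0.3,0,0,0,0.6],[0.3,0,0,0,0.6]]]'
python3 -m jog '[[[0.3,0,0,0,0.37],[0.3,0,0,0,0.37],[0.3,0,0,0,0.37],[0.3,0,0,0,0.37]]]'
python3 - <<'E'
from h import *
st();go([2,70,290],0);go([2,70,205-11],0);c=cam("wrist");im=robot.read_camera("wrist")[:,:,::-1].copy();cv2.imwrite("pics/w2raw.png",im)
P=[[0,70,205],[-17,235,157],[-17,139,223],[-14,-182,152],[-14,-18,152]]
q=proj(c,w2W(P));print(q.round(1).tolist());
for a in q: cv2.circle(im,tuple(int(v) for v in a.round()),2,(255,0,255),-1)
cv2.imwrite("pics/w2.png",im)
E
```

```text
time: 7.83
tool_pos: [0.588, 0.1884, 0.2946]
tool_rot: [3.135, -0.003, 1.348]
contact_force: [-0.6, 0.8, 0.2]
opening: 0.0006
grip_force: 0.0
time: 8.25
tool_pos: [0.5, 0.0941, 0.2918]
tool_rot: [-3.141, -0.001, 0.742]
contact_force: [-0.3, 0.4, 0.2]
opening: 0.029
grip_force: 0.0
time: 8.67
tool_pos: [0.5016, 0.0954, 0.2913]
tool_rot: [-3.141, -0.001, 0.144]
contact_force: [0.2, -0.3, -0.2]
opening: 0.0587
grip_force: 0.0
time: 9.0
tool_pos: [0.5016, 0.0954, 0.2913]
tool_rot: [-3.141, -0.0, -0.224]
contact_force: [-0.6, 0.6, 0.1]
opening: 0.0595
grip_force: 0.0
t 9.0 w [-109.    91.2  291.3] yaw_w -0.007 F_w [-0.7  0.5  0.1] open 0.0595 grip 0.0
shift [0.1112 0.0204 0.0013] turn -0.007
shift [0.1111 0.0205 0.0973] turn -0.007
[[345.7, 75.4], [169.6, 103.1], [253.6, 97.7], [599.8, 97.1], [430.9, 98.3]]
```

View pics/w2.png

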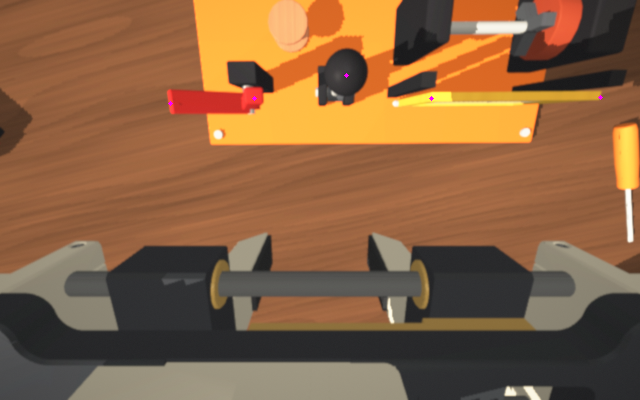

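Catch tip at (170,103) and its arm at (253,98) match the far stop; the guard is still edge-on shut; the knob is at (346,73). Now I grasp the knob.

```bash
python3 -m jog '[[[0.3,0.04,0.01,0,-0.007],[0.3,0.08,0.02,0,-0.007],[0.3,0.111,0.02,0,-0.007],[0.3,0.111,0.02,0.03,-0.007],[0.3,0.111,0.02,0.05,-0.007]]]'
python3 -m jog '[[[0.3,0,0,0.025,0],[0.3,0,0,0.047,0],[-0.6,0,0,0.047,0],[-0.6,0,0,0.047,0],[-0.6,0,0,0.047,0]]]' 30
python3 -m jog '[[[-0.6,0,0,0,0],[-0.6,0,0,0,0],[-0.6,0,0,0,0]]]'
python3 -c "
from h import *
st()"
```

```text
time: 9.47
tool_pos: [0.6073, 0.0506, 0.2396]
tool_rot: [-3.141, -0.001, -0.21]
contact_force: [-0.6, -0.1, -1.9]
opening: 0.0596
grip_force: 0.0
time: 9.88
tool_pos: [0.6063, 0.0514, 0.1957]
tool_rot: [-3.141, -0.002, -0.211]
contact_force: [-1.0, -0.1, -0.3]
opening: 0.0443
grip_force: 0.0
time: 10.13
tool_pos: [0.6063, 0.0507, 0.1961]
tool_rot: [3.141, -0.004, -0.213]
contact_force: [-0.7, -2.5, 6.2]
opening: 0.0324
grip_force: 30.0
t 10.13 w [  2.9  70.1 196.1] yaw_w 0.005 F_w [-0.1 -2.6  6.2] open 0.0324 grip 30.0
```

```bash
python3 -m jog '[[[0.1,0,0,0,0],[0.1,0,0,0.006,0],[-0.6,0,0,0.006,0],[-0.6,0,0,0.006,0],[-0.6,0,0,0.006,0]]]' 30
python3 -m jog '[[[-0.6,0,0,0,0],[-0.6,0,0,0,0]]]'
python3 - <<'E'
from h import *
st()
s=W2w(robot.observe()['tool_pos'])[0]
for a in(.1,.2,.3,.4,.5,.55,.58):print(a,(160*np.sin(a)).round(1),(160-160*np.cos(a)).round(1))
E
```

```text
time: 10.55
tool_pos: [0.605, 0.0509, 0.1875]
tool_rot: [3.14, 0.002, -0.213]
contact_force: [-0.6, -1.1, -2.9]
opening: 0.033
grip_force: 30.0
time: 10.72
tool_pos: [0.605, 0.051, 0.1875]
tool_rot: [3.141, 0.002, -0.213]
contact_force: [-0.6, -2.4, -3.9]
opening: 0.0323
grip_force: 30.0
t 10.72 w [  1.6  70.1 187.5] yaw_w 0.004 F_w [-0.1 -2.5 -3.9] open 0.0323 grip 30.0
0.1 16.0 0.8
0.2 31.8 3.2
0.3 47.3 7.1
0.4 62.3 12.6
0.5 76.7 19.6
0.55 83.6 23.6
0.58 87.7 26.2
```

```bash
python3 -m jog '[[[-0.6,-0.01,0,-0.002,0],[-0.6,-0.02,0,-0.001,0],[-0.6,-0.03,0,0.001,0],[-0.6,-0.04,0,0.003,0],[-0.6,-0.047,0,0.005,0]]]' 40
python3 -c "
from h import *
st()"
python3 -m jog '[[[-0.6,-0.009,0,0.003,0],[-0.6,-0.018,0,0.006,0],[-0.6,-0.026,0,0.01,0],[-0.6,-0.034,0,0.015,0],[-0.6,-0.034,0,0.015,0]]]'
python3 -c "
from h import *
st()"
```

```text
time: 11.13
tool_pos: [0.5604, 0.0608, 0.1821]
tool_rot: [3.141, -0.003, -0.213]
contact_force: [8.5, -3.5, -10.4]
opening: 0.032
grip_force: 40.0
t 11.13 w [-44.1  70.1 182.1] yaw_w 0.004 F_w [  9.   -1.6 -10.4] open 0.032 grip 40.0
time: 11.55
tool_pos: [0.5276, 0.0681, 0.1691]
tool_rot: [-3.141, -0.005, -0.213]
contact_force: [6.6, -4.9, 1.4]
opening: 0.0322
grip_force: 40.0
t 11.55 w [-77.7  70.1 169.1] yaw_w 0.005 F_w [ 7.5 -3.3  1.4] open 0.0322 grip 40.0
```

```bash
python3 -m jog '[[[-0.6,-0.003,0,0.002,0],[-0.6,-0.005,0,0.003,0],[-0.6,-0.005,0,0.003,0]]]'
python3 -m jog '[[[-0.6,-0.002,0,0.001,0],[-0.6,-0.003,0,0.001,0],[-0.6,-0.003,0,0.001,0]]]'
python3 -c "
from h import *
st()"
```

```text
time: 11.8
tool_pos: [0.5241, 0.0689, 0.167]
tool_rot: [-3.141, -0.008, -0.213]
contact_force: [4.8, -5.1, 4.5]
opening: 0.032
grip_force: 40.0
time: 12.05
tool_pos: [0.5218, 0.0694, 0.1657]
tool_rot: [-3.141, -0.008, -0.213]
contact_force: [7.7, -4.3, 0.3]
opening: 0.0321
grip_force: 40.0
t 12.05 w [-83.7  70.1 165.7] yaw_w 0.004 F_w [ 8.5 -2.6  0.3] open 0.0321 grip 40.0
```

```bash
python3 -m jog '[[[-0.6,-0.002,0,0.001,0],[-0.6,-0.003,0,0.001,0],[-0.6,-0.003,0,0.001,0]]]'
python3 -m jog '[[[-0.6,-0.002,0,0.001,0],[-0.6,-0.003,0,0.001,0],[-0.6,-0.003,0,0.001,0]]]'
python3 -c "
from h import *
st()"
```

```text
time: 12.3
tool_pos: [0.5193, 0.0699, 0.1643]
tool_rot: [-3.141, -0.009, -0.213]
contact_force: [10.1, -4.7, -3.6]
opening: 0.032
grip_force: 40.0
time: 12.55
tool_pos: [0.5189, 0.07, 0.1641]
tool_rot: [-3.14, -0.015, -0.213]
contact_force: [17.6, -6.1, -6.0]
opening: 0.0321
grip_force: 40.0
t 12.55 w [-86.7  70.1 164.1] yaw_w 0.004 F_w [18.5 -2.2 -6. ] open 0.0321 grip 40.0
```

```bash
python3 -m jog '[[[-0.6,-0.001,0,0,0],[-0.6,-0.001,0,0,0],[-0.6,-0.001,0,0,0],[-0.6,-0.001,0,0,0],[-0.6,-0.001,0,0,0]]]'
python3 - <<'E'
from h import *
st();c=cam("wrist");a=robot.read_camera("wrist")[:,:,::-1].copy();b=cv2.resize(robot.read_camera("scene")[140:290,230:430,::-1],(400,300))
for q in proj(c,w2W([[-14,-182,152],[-14,-18,152],[-17,139,223],[-17,235,157],[-84,70,181]])):cv2.circle(a,tuple(int(v) for v in q.round()),2,(255,0,255),-1)
cv2.imwrite("pics/f.png",np.hstack([cv2.resize(a,(400,250)),b[:250]]))
E
```

```text
time: 12.97
tool_pos: [0.5188, 0.0701, 0.164]
tool_rot: [-3.14, -0.016, -0.213]
contact_force: [20.9, -7.1, -8.1]
opening: 0.0322
grip_force: 40.0
t 12.97 w [-86.8  70.1 164. ] yaw_w 0.004 F_w [21.9 -2.4 -8.1] open 0.0322 grip 40.0
```

View pics/f.png

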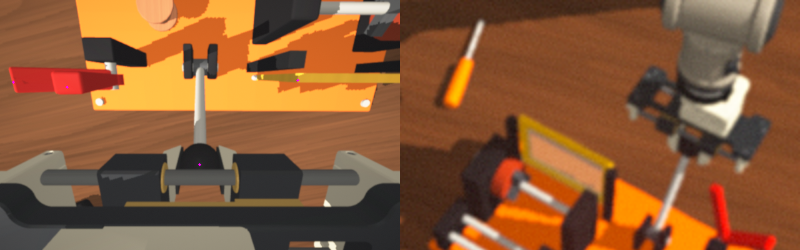

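The knob is held between the pads at (200,160) in the wrist view, with the lever pulled to its stop. The guard is upright, the catch is flipped, and the spool is undisturbed at (155,10).

```bash
python3 -c "
from cell import robot
print(robot.hand_in())"
```

```text
the job is handed in; nothing more can be done
None
```

The job is handed in: I shut the guard, flipped the catch to its far stop, then pulled the lever to its end stop, where the gripper holds it still; the spool and other loose items were left alone.

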